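# Nudge the tray carrier onto the locating pins of the reading stage

## Robot

A 6-joint arm with a two-finger parallel gripper is mounted at the origin on the work surface. World frame = base frame: x ahead of the robot, y to its left, z up, the work surface at z = 0. Lengths are in m, angles in rad, forces in N, time in s.
With the tool pointing down it reaches from about 0.375 to 0.9 m from the base axis. Payload 3.1 kg.
Tool frame: the origin (TCP) lies where the fingers leave the gripper's body, on its centre line; the fingertips stand 73 mm ahead of it and the grasp point (between the pads) lies 54 mm ahead of it; z points along the fingers, y is the line along which they close (so a half turn about z gives the same grasp; the last joint's range is limited). The gripper opens to 85 mm and grips with 20 to 120 N. Pads are 22 mm wide; open, the fingers measure 114 mm over their backs; the gripper's body (76 mm by 85 mm) begins 54 mm behind the grasp point. The pads swing forward as they close: fully open they stand 13 mm farther back than shut.
Start: joints at [1.101, 0.527, 1.433, -0, 1.181, -0.178], TCP at [0.179, 0.599, 0.304] pointing down, gripper open.
Joint ranges: [-3.08, 3.08], [-0.75, 2.2], [0.22, 2.44], [-1.43, 4.57], [0, 2.65], [-2.85, 2.85]. Speed limits (rad/s): [2.79, 2.79, 3.14, 3.14, 3.14, 3.14].

## Interface

Orientations are given as a unit quaternion [x, y, z, w].
In Python, from station import manip gives the robot as it stands.
- The arm moves only by the shell command python3 -m crank 'ROWS' [FORCE]. ROWS is JSON, a list of rows, each an object with "dp": the shift along the tool's x, y, z normalised to -1 to 1, where 1 is 50 cm, a list of three; "delta_rot": the turn, a rotation vector about the tool's x, y, z normalised to -1 to 1, where 1 is 2 pi rad, a list of three; "fingers": the opening, from -1 (shut) to 1 (fully open). A call has 1 to 12 rows; each row shifts and turns the commanded pose from where the row before left it, along the tool's axes as they then stand; what a row does not reach is not made up. A row lasts 1/12 s, in which the tool goes at most 41.7 mm and 7.16 degrees, less where a joint would pass 70% of its speed; a pose out of reach is approached as far as the arm can. A call with a number of a shift or a turn outside -1 to 1 is refused whole. A call with a gripper value outside its range is refused whole. The fingers move at their own pace and stop on an object; FORCE is the grip in N (left out, the last holds). Time passes only in rows, so rows that do not move let the fingers close. It gives the time, the measured TCP pose, the force, the opening and the grip force at its end, in the units of the state.
- manip.sense(): the state, without advancing time (a new reading comes with each control period).
- manip.snapshot(name): name is "scene" or "top" or "wrist"; returns (picture, depth): 420x560x3 uint8, red, green, blue; 420x560 float32, m along the optical axis (not along the pixel's ray), 0 where there is no reading.
- manip.camera_model(name): a dict with "fx", "fy", "cx", "cy" (pixels), "origin" and "attitude" of the camera in the world. Camera axes: x right, y up, looking along -z (the intrinsics and any distortion apply to the point x, -y, -z); pixel columns grow to the right and rows downward; lengths in m; the calibration is good to about 2 mm. A picture is of the moment at which its call begins: read the wrist's pose just before it. camera_model takes no time and is no camera call; for the wrist camera it gives the pose at the moment of the call.
- manip.sign_off(): hands the job in; it is judged then, once.
The state is a dict: "t": time; "q": joint angles; "qd": joint speeds; "tau": joint torques, N m; "tcp_pos": TCP position; "tool_rot": TCP orientation; "force": force on the tool from outside, world axes, zero at the start; "ft_torque": the same for the moment, N m; "finger_gap": opening from 0.0 (shut) to 1.0 (fully open); "gripper_force": force on a finger pad.
Only numpy, scipy, OpenCV 4.12 (cv2) and the standard library are available. Lean on these libraries where they do the work, as an engineer would, in place of code of your own. Each camera call takes 0.05 s, during which the arm holds its last target. There are 200 camera calls.

## Task

The blue carrier plate with the full well tray was set down crooked and short of its place on the black reading stage, so it rides up on the two locating pins under it. With your fingertips nudge it by its edges, sliding it and never picking it up, until its round hole and its slot drop over the two pins and it lies flat on the stage, then take your hand away. Leave the green puck, the pen and everything else where it is.

Things in the scene. Friction and masses are not known exactly. Their poses are not given: they have to be found in the camera images.
- stage: Reading stage: low matt-black housing fixed to the bench, 270 (x) x 330 (y) x 50 mm high, flat top. Origin: centre of its underside; x towards the far side (louvres and red rocker switch are on the near side), y left, z up. White L marks on its top stand 4 mm outside the seated carrier's outline. Seated, the carrier's origin is straight above the stage's (50 mm up) and their axes agree.
- stage_pin_left (a point): Foot of the left steel pin, on its axis at the level of the stage's top, at x +40, y +60 mm in the stage's frame; axes as the stage. At the start hidden under the carrier. The pin is 10 mm in diameter for 4 mm, then tapers to 4 mm at its tip, 9 mm above the stage's top; a hole less than about 3 mm off finds its own way down.
- stage_pin_right (a point): Foot of the right pin, at x +40, y -60 mm in the stage's frame; otherwise as the left one.
- carrier: Loose blue anodised plate, 160 (x) x 190 (y) x 5 mm, 0.3 to 0.65 kg; a grey well tray (92 x 160 mm, top 18 mm above the plate's underside, 26 mm off centre to -x) is clipped on it. Origin: centre of the plate's underside; x far, y left, z up. It starts with its near edge on the stage and its underside on the pin tips, 15 to 28 mm short of its seat, up to 22 mm to either side, up to 6 degrees askew.
- carrier_round_hole (a point): Centre of the carrier's round hole (12.5 mm) at its underside, at x +40, y +60 mm in the carrier's frame; goes over the left pin. Axes as the carrier. Seated, it is level with the stage's top and the pin tip stands 4 mm proud of the plate.
- carrier_slot (a point): Centre of the carrier's slot (12.5 mm in x, 20 mm in y) at its underside, at x +40, y -60 mm in the carrier's frame; goes over the right pin. Axes as the carrier.
- carrier_near_edge (a point): Middle of the carrier's near (-x) edge, at its underside. Axes as the carrier.
- standard: Green plastic reference puck, 32 mm in diameter, 14 mm high, lying near the far left corner of the stage's top. Origin: centre of its underside. To be left alone.
- pen: White marker pen with a blue cap, 15 x 138 x 14 mm, its length along its y axis, lying on the far strip of the stage's top. Origin: underside, 7 mm from the middle of its length. To be left alone.
- sample_bottle_1: Clear sample bottle with a blue cap, 54 mm in diameter, 105 mm high, on the bench to the left. Origin: centre of its underside. To be left alone.
- sample_bottle_2: A second such bottle.
- tube_rack: Orange tube rack, 75 x 150 mm, 86 mm high with its red-capped tubes, on the bench to the right. Origin: centre of its underside. To be left alone.
- beaker: Glass beaker, 64 mm in diameter, 85 mm high, on the bench to the right. Origin: centre of its underside. To be left alone.
- timer: White timer, 62 x 72 x 18 mm, on the bench to the far left. Origin: centre of its underside. To be left alone.
There are look-alikes about, which are no part of the job. Leave any red or turquoise look-alike of the carrier alone.

How it is judged:
At the end, for the whole second after the job is handed in: Carrier at rest, flat on the stage: round hole within 4 mm of the left pin, square to the stage within 0.05 rad (slot over the right pin), hole, slot and near edge under 2 mm above the stage top, tilt under 0.02 rad; each bystander within 20 mm of its start (horizontal distance between carrier_round_hole and stage_pin_left below 0.004 m and z of each of carrier_round_hole, carrier_slot, carrier_near_edge in the frame of stage below 0.052 m and angle between the x axis of carrier and the x axis of stage, either way round below 0.05 rad and angle between carrier's own z axis and vertical below 0.02 rad and linear speed of carrier below 0.01 m/s and distance of each of standard, pen, sample_bottle_1, sample_bottle_2, tube_rack, beaker, timer from where it was at the start of the episode below 0.02 m); the robot touches nothing.
It fails at once if the carrier is lifted: its middle rises 16 mm or its near edge 13 mm above the stage, or it is tipped by more than 0.15 rad (z of carrier in the frame of stage above 0.066 m or z of carrier_near_edge in the frame of stage above 0.063 m or angle between carrier's own z axis and vertical above 0.15 rad).
It fails at once if the green puck or the pen is moved by more than 20 mm (distance of any of standard, pen from where it was at the start of the episode above 0.02 m).
It fails at once if a bottle, the rack, the beaker or the timer is moved by more than 20 mm (distance of any of sample_bottle_1, sample_bottle_2, tube_rack, beaker, timer from where it was at the start of the episode above 0.02 m).
It also fails if it takes over 54 s, if anything falls off the work surface, if the arm or the gripper's body presses on something with over 40 N, if the wrist force passes 120 N, or if a joint passes its speed limit or range.

## Working session

There is one attempt and no reset: what is moved stays moved. The work goes in short steps, Python scripts to look and compute and a shell command to move; the robot and the scene stay as the last step left them, time stands still between calls to the robot, and variables do not carry over. Pictures are saved under pics/ and viewed, at most 10 in all, crops included, and the job is handed in when it is done.

```bash
mkdir -p pics; ls
cat > h.py <<'E'
import numpy as np,cv2
from station import manip
from scipy.spatial.transform import Rotation as R
def snap(n,f):
    c=manip.camera_model(n); im,d=manip.snapshot(n); cv2.imwrite('pics/'+f,im[:,:,::-1]); np.savez('pics/'+f+'.npz',im=im,d=d); return c,im,d
def rot(c):
    a=np.array(c['attitude'],float); return R.from_quat(a).as_matrix() if a.size==4 else a.reshape(3,3)
def ray(c,uv,z):
    uv=np.atleast_2d(uv).astype(float)
    v=np.c_[(uv[:,0]-c['cx'])/c['fx'],-(uv[:,1]-c['cy'])/c['fy'],-np.ones(len(uv))]@rot(c).T
    o=np.array(c['origin']); return o+v*((z-o[2])/v[:,2])[:,None]
E
python3 - <<'E'
from h import *
for n in('scene','top'):
    c,im,d=snap(n,n+'0.png'); print(n,c)
print(manip.sense())
E
```

```text
pics
scene {'fx': 454.0635757090375, 'fy': 454.0635757090375, 'cx': 276.5258562102795, 'cy': 203.92761162082718, 'origin': array([1.18276013, 0.06266541, 1.20048219]), 'attitude': array([0.18039926, 0.18480009, 0.69099652, 0.67515098])}
top {'fx': 406.45323345227865, 'fy': 406.45323345227865, 'cx': 277.1370862783452, 'cy': 207.77533729932634, 'origin': array([0.42123897, 0.02173023, 1.37522704]), 'attitude': array([ 0.03196514, -0.03295563, -0.70431788,  0.70839853])}
{'t': 0.1, 'q': array([ 1.10150678e+00,  5.28352235e-01,  1.43376584e+00, -1.02086668e-05,
        1.18142599e+00, -1.78521267e-01]), 'qd': array([ 8.10253137e-04, -7.54610881e-04, -5.24595978e-03,  9.47206623e-04,
        1.00496810e-03, -9.18637466e-05]), 'tau': array([-1.80527218e-04, -4.43309963e+01, -1.78586912e+01, -2.02330657e-04,
        3.84217667e-03, -5.60028951e-06]), 'tcp_pos': array([0.17893437, 0.59831062, 0.30304688]), 'tool_rot': array([ 1.44870535e-01,  9.89450138e-01, -9.26470493e-04, -3.06064026e-04]), 'force': array([0.26471203, 0.15534953, 0.75600655]), 'ft_torque': array([ 0.00461465,  0.00944753, -0.03089701]), 'gripper_force': 0.0, 'finger_gap': 0.9991246303092206}
```

View pics/top0.png

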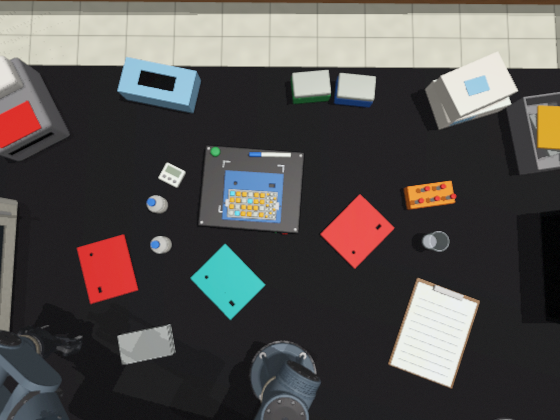

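View pics/scene0.png

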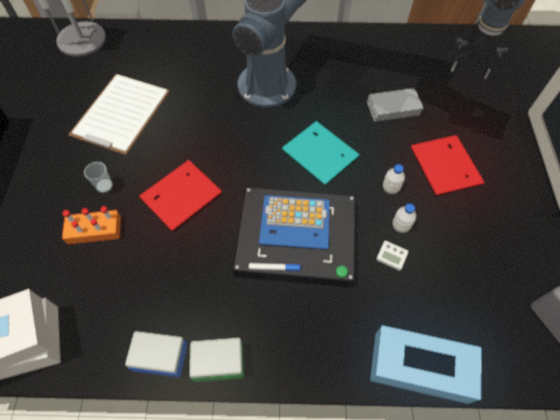

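Top view: stage around (252,190) with pen (270,154) and puck (215,152) on its far strip. The carrier is blue, about (253,195), with white L marks around it. Scene view shows the same, unobstructed. Next I'll measure both roughly.

Run:
```python
from h import *
for n in('top','scene'):
    c=manip.camera_model(n); im=np.load(f'pics/{n}0.png.npz')['im']
    h=cv2.cvtColor(im,cv2.COLOR_RGB2HSV)
    m=cv2.inRange(h,(105,120,60),(120,255,255))
    roi=np.zeros_like(m); 
    if n=='top': roi[165:235,205:300]=1
    else: roi[190:252,255:335]=1
    m=cv2.morphologyEx(m*roi,cv2.MORPH_CLOSE,np.ones((15,15)))
    p=cv2.findNonZero(m); (ctr,sz,a)=cv2.minAreaRect(p); b=cv2.boxPoints((ctr,sz,a))
    print(n,np.round(ray(c,b,0.06),4)[:,:2], ray(c,ctr,0.06))
c=manip.camera_model('top')
print(ray(c,[(208,149),(302,153),(297,231),(202,226)],0.05))
c=manip.camera_model('wrist'); s=manip.sense()
T=R.from_quat(s['tool_rot']).as_matrix()
print(c, T.T@(np.array(c['origin'])-s['tcp_pos']), (T.T@rot(c)).round(3))
```

```text
top [[0.5052 0.2002]
 [0.6654 0.1929]
 [0.6542 0.0034]
 [0.4942 0.0129]] [[0.57931605 0.10235074 0.06      ]]
scene [[0.6547 0.001 ]
 [0.4991 0.0038]
 [0.5101 0.2054]
 [0.6641 0.1909]] [[0.5843187  0.10045387 0.06      ]]
[[ 0.7377687   0.2506961   0.05      ]
 [ 0.72617188 -0.06117792  0.05      ]
 [ 0.46770955 -0.04491281  0.05      ]
 [ 0.48220859  0.26480857  0.05      ]]
{'fx': 368.676215169488, 'fy': 368.676215169488, 'cx': 276.6292144664138, 'cy': 208.63152221948815, 'origin': array([0.10923225, 0.61934686, 0.37269905]), 'attitude': array([-0.11491573, -0.08398215,  0.59079112,  0.79417078])} [ 7.28306242e-02  3.68717331e-05 -6.96278110e-02] [[-0.001  0.959  0.282]
 [ 1.     0.001  0.001]
 [ 0.     0.282 -0.959]]
```

```bash
python3 -m crank '[{"dp":[-0.06,-0.041,0],"delta_rot":[0,0,0],"fingers":1},{"dp":[-0.06,-0.041,0],"delta_rot":[0,0,0],"fingers":1},{"dp":[-0.06,-0.041,0],"delta_rot":[0,0,0],"fingers":1},{"dp":[-0.06,-0.041,0],"delta_rot":[0,0,0],"fingers":1},{"dp":[-0.06,-0.041,0],"delta_rot":[0,0,0],"fingers":1},{"dp":[-0.06,-0.041,0],"delta_rot":[0,0,0],"fingers":1},{"dp":[-0.06,-0.041,0],"delta_rot":[0,0,0],"fingers":1},{"dp":[-0.06,-0.041,0],"delta_rot":[0,0,0],"fingers":1},{"dp":[-0.06,-0.041,0],"delta_rot":[0,0,0],"fingers":1},{"dp":[-0.06,-0.041,0],"delta_rot":[0,0,0],"fingers":1},{"dp":[-0.06,-0.041,0],"delta_rot":[0,0,0],"fingers":1},{"dp":[-0.06,-0.041,0],"delta_rot":[0,0,0],"fingers":1}]'
```

```text
t: 1.1
tcp_pos: [0.4541, 0.2582, 0.3037]
tool_rot: [0.145, 0.989, -0.0, -0.0]
force: [0.8, -0.2, -0.4]
finger_gap: 0.999
gripper_force: 0.0
```

```bash
python3 -m crank '[{"dp":[-0.06,-0.045,0],"delta_rot":[0,0,0],"fingers":1},{"dp":[-0.06,-0.045,0],"delta_rot":[0,0,0],"fingers":1},{"dp":[-0.06,-0.045,0],"delta_rot":[0,0,0],"fingers":1},{"dp":[-0.06,-0.045,0],"delta_rot":[0,0,0],"fingers":1},{"dp":[-0.05,-0.04,0],"delta_rot":[0,0,0],"fingers":1},{"dp":[0,0,0],"delta_rot":[0,0,-0.019],"fingers":1},{"dp":[0,0,0],"delta_rot":[0,0,-0.019],"fingers":1},{"dp":[0,0,0],"delta_rot":[0,0,0],"fingers":1},{"dp":[0,0,0],"delta_rot":[0,0,0],"fingers":1},{"dp":[0,0,0],"delta_rot":[0,0,0],"fingers":1}]'
python3 - <<'E'
from h import *
c,im,d=snap('wrist','w1.png'); print(c)
np.save('pics/w1c.npy',c,allow_pickle=True)
E
```

```text
t: 1.93
tcp_pos: [0.5605, 0.1132, 0.3037]
tool_rot: [0.027, 1.0, -0.0, -0.0]
force: [-0.0, -0.2, 0.5]
finger_gap: 0.999
gripper_force: 0.0
{'fx': 368.676215169488, 'fy': 368.676215169488, 'cx': 276.6292144664138, 'cy': 208.63152221948815, 'origin': array([0.48788331, 0.11738696, 0.37337836]), 'attitude': array([-0.10333666, -0.09756769,  0.68036818,  0.71895842])}
```

View pics/w1.png

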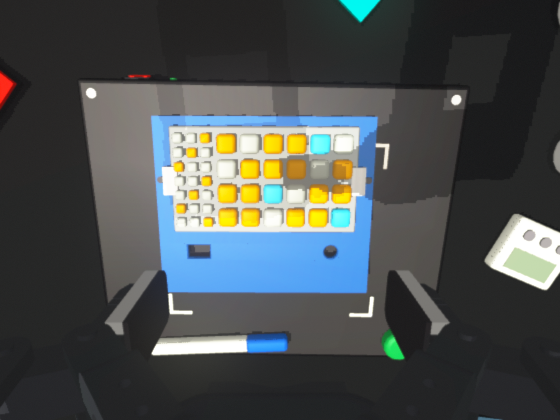

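The wrist view shows the carrier corners at about (153,116), (377,116), (367,293) and (160,292). The slot is at (199,251) and the hole at (330,251). L corners are at (172,312), (372,315) and (386,146), and the gripper's fingers are clear of the stage.

```bash
cat > meas.py <<'E'
from h import *
def line_rect(c,im,zn,zf,dbg=1):
    h=cv2.cvtColor(im,cv2.COLOR_RGB2HSV); m=cv2.inRange(h,(100,120,60),(122,255,255))
    n,l,st,_=cv2.connectedComponentsWithStats(cv2.morphologyEx(m,cv2.MORPH_CLOSE,np.ones((5,5))))
    i=1+np.argmax(st[1:,4]); hull=cv2.convexHull(cv2.findNonZero((l==i).astype(np.uint8)))
    q=cv2.approxPolyN(hull,4)[0].astype(float) 
    z=np.where(q[:,1]<q[:,1].mean(),zn,zf)
    P=np.array([ray(c,a,b)[0] for a,b in zip(q,z)])
    return q,P
def whites(c,im,z,rois):
    g=cv2.cvtColor(im,cv2.COLOR_RGB2GRAY); out=[]
    for x0,y0,x1,y1 in rois:
        m=(g[y0:y1,x0:x1]>150).astype(np.uint8)
        k,l,st,ce=cv2.connectedComponentsWithStats(m); i=1+np.argmax(st[1:,4])
        out.append((st[i][:4]+[x0,y0,0,0],ce[i]+[x0,y0],ray(c,ce[i]+[x0,y0],z)[0]))
    return out
E
python3 - <<'E'
from meas import *
c=np.load('pics/w1c.npy',allow_pickle=True).item(); im=np.load('pics/w1.png.npz')['im']
q,P=line_rect(c,im,.055,.065); print(q,P.round(4))
print('centre',P.mean(0))
for b,ce,p in whites(c,im,.05,[(80,83,102,103),(446,90,466,110),(165,290,195,318),(345,292,377,320),(374,140,392,172)]): print(b,ce,p.round(4))
# L outer corners
L=ray(c,[(170,314),(373,317),(389,144)],.05); print(L.round(4))
H=ray(c,[(199,251),(330.5,251)],.0627); print('holes',H.round(4))
E
```

```text
[[367. 292.]
 [163. 292.]
 [151. 116.]
 [377. 116.]] [[0.6638 0.1921 0.065 ]
 [0.6533 0.0019 0.065 ]
 [0.4945 0.0114 0.055 ]
 [0.5049 0.2006 0.055 ]]
centre [0.57912617 0.10149934 0.06      ]
[86 87 11 12] [90.82 92.73] [ 0.473  -0.0377  0.05  ]
[451  95  11  10] [455.82758621  99.54022989] [0.4954 0.2678 0.05  ]
[168 293  25  22] [176.63793103 307.31609195] [0.6789 0.0074 0.05  ]
[349 296  25  21] [364.8373494  310.08433735] [0.6923 0.1938 0.05  ]
[375 143  14  26] [384.02941176 152.88235294] [0.537  0.2087 0.05  ]
[[ 6.861e-01 -2.000e-04  5.000e-02]
 [ 7.006e-01  2.021e-01  5.000e-02]
 [ 5.295e-01  2.128e-01  5.000e-02]]
holes [[0.615  0.0396 0.0627]
 [0.6216 0.1589 0.0627]]
```

```bash
python3 -m crank '[{"dp":[-0.0085,-0.068,0],"delta_rot":[0,0,-0.019],"fingers":1},{"dp":[0,0,0],"delta_rot":[0,0,-0.019],"fingers":1},{"dp":[0,0,0],"delta_rot":[0,0,-0.019],"fingers":1},{"dp":[0,0,0],"delta_rot":[0,0,-0.019],"fingers":1},{"dp":[0,0,0],"delta_rot":[0,0,-0.019],"fingers":1},{"dp":[0,0,0],"delta_rot":[0,0,-0.019],"fingers":1},{"dp":[0,0,0],"delta_rot":[0,0,-0.019],"fingers":1},{"dp":[0,0,0],"delta_rot":[0,0,-0.019],"fingers":1},{"dp":[0,0,0],"delta_rot":[0,0,-0.019],"fingers":1},{"dp":[0,0,0],"delta_rot":[0,0,-0.019],"fingers":1},{"dp":[0,0,0],"delta_rot":[0,0,-0.019],"fingers":1},{"dp":[0,0,0],"delta_rot":[0,0,-0.019],"fingers":1}]'
python3 -m crank '[{"dp":[0,0,0],"delta_rot":[0,0,-0.019],"fingers":1},{"dp":[0,0,0],"delta_rot":[0,0,0],"fingers":1},{"dp":[0,0,0],"delta_rot":[0,0,0],"fingers":1}]'
```

```text
t: 2.98
tcp_pos: [0.5629, 0.1108, 0.3023]
tool_rot: [-0.615, 0.788, -0.022, -0.014]
force: [0.2, 0.0, -0.5]
finger_gap: 1.0
gripper_force: 0.0
t: 3.23
tcp_pos: [0.557, 0.1411, 0.298]
tool_rot: [-0.649, 0.76, -0.036, -0.025]
force: [0.9, 0.6, -0.4]
finger_gap: 0.998
gripper_force: 0.0
```

Run:
```python
from h import *
s=manip.sense();print(s['q'],s['tcp_pos'],s['tool_rot'],R.from_quat(s['tool_rot']).as_matrix().round(3))
```

```text
[ 0.08825555  0.47185565  1.56080222 -0.09727925  1.1101748  -2.85282616] [0.55695647 0.14114265 0.29800426] [-0.64879073  0.75972002 -0.03566309 -0.02498455] [[-0.157 -0.988  0.008]
 [-0.984  0.156 -0.087]
 [ 0.084 -0.022 -0.996]]
```

```bash
python3 -m crank '[{"dp":[0,0,0],"delta_rot":[0,0,0.019],"fingers":1},{"dp":[0,0,0],"delta_rot":[0,0,0.019],"fingers":1},{"dp":[0,0,0],"delta_rot":[0,0,0.019],"fingers":1},{"dp":[0,0,0],"delta_rot":[0,0,0.019],"fingers":1},{"dp":[0,0,0],"delta_rot":[0,0,0.019],"fingers":1},{"dp":[0,0,0],"delta_rot":[0,0,0.019],"fingers":1},{"dp":[0,0,0],"delta_rot":[0,0,0.019],"fingers":1},{"dp":[0,0,0],"delta_rot":[0,0,0.019],"fingers":1},{"dp":[0,0,0],"delta_rot":[0,0,0.019],"fingers":1},{"dp":[0,0,0],"delta_rot":[0,0,0.019],"fingers":1},{"dp":[0,0,0],"delta_rot":[0,0,0.019],"fingers":1},{"dp":[0,0,0],"delta_rot":[0,0,0.019],"fingers":1}]'
python3 -m crank '[{"dp":[0,0,0],"delta_rot":[0,0,0.019],"fingers":1},{"dp":[0,0,0],"delta_rot":[0,0,0.019],"fingers":1},{"dp":[0,0,0],"delta_rot":[0,0,0.019],"fingers":1},{"dp":[0,0,0],"delta_rot":[0,0,0.019],"fingers":1},{"dp":[0,0,0],"delta_rot":[0,0,0.019],"fingers":1},{"dp":[0,0,0],"delta_rot":[0,0,0.019],"fingers":1},{"dp":[0,0,0],"delta_rot":[0,0,0.019],"fingers":1},{"dp":[0,0,0],"delta_rot":[0,0,0.019],"fingers":1},{"dp":[0,0,0],"delta_rot":[0,0,0.019],"fingers":1},{"dp":[0,0,0],"delta_rot":[0,0,0.019],"fingers":1},{"dp":[0,0,0],"delta_rot":[0,0,0.019],"fingers":1},{"dp":[0,0,0],"delta_rot":[0,0,0],"fingers":1}]'
cat > st.py <<'E'
from h import *
s=manip.sense(); M=R.from_quat(s['tool_rot']).as_matrix(); np.set_printoptions(suppress=True,precision=4)
seat=np.array([.6073,.1066]); y=-.070; S=np.array([[np.cos(y),-np.sin(y)],[np.sin(y),np.cos(y)]])
print('t',s['t'],'stage xy',S.T@(s['tcp_pos'][:2]-seat),'z',s['tcp_pos'][2],'toolx angle in stage deg',np.degrees(np.arctan2(M[1,0],M[0,0])-y),'\ntilt axes needed (tool rotvec to point down)',np.cross(M.T@[0,0,-1],[0,0,-1]), 'tool z world',M[:,2],'q6',s['q'][5],'F',s['force'])
E
python3 st.py
```

```text
t: 4.23
tcp_pos: [0.558, 0.1381, 0.2984]
tool_rot: [0.015, 0.999, -0.043, 0.005]
force: [-0.3, 0.1, -0.5]
finger_gap: 0.999
gripper_force: 0.0
t: 5.23
tcp_pos: [0.558, 0.1382, 0.2984]
tool_rot: [0.62, 0.783, -0.031, 0.03]
force: [0.3, -0.4, -0.2]
finger_gap: 0.995
gripper_force: 0.0
t 5.2333 stage xy [-0.0514  0.0281] z 0.2984283738554954 toolx angle in stage deg 107.32444524645722 
tilt axes needed (tool rotvec to point down) [-0.0113  0.0864  0.    ] tool z world [ 0.0089 -0.0867 -0.9962] q6 -0.10551176662054841 F [ 0.2669 -0.4285 -0.1865]
```

```bash
python3 -m crank '[{"dp":[0,0,0],"delta_rot":[-0.0018,0.01375,0],"fingers":1},{"dp":[0,0,0],"delta_rot":[0,0,0.016],"fingers":1},{"dp":[0,0,0],"delta_rot":[0,0,0.016],"fingers":1},{"dp":[0,0,0],"delta_rot":[0,0,0.016],"fingers":1},{"dp":[-0.064,0.009,0],"delta_rot":[0,0,0],"fingers":1},{"dp":[-0.064,0.009,0],"delta_rot":[0,0,0],"fingers":1},{"dp":[-0.064,0.009,0],"delta_rot":[0,0,0],"fingers":1},{"dp":[-0.064,0.009,0],"delta_rot":[0,0,0],"fingers":1},{"dp":[-0.064,0.009,0],"delta_rot":[0,0,0],"fingers":1},{"dp":[0,0,0],"delta_rot":[0,0,0],"fingers":1},{"dp":[0,0,0],"delta_rot":[0,0,0],"fingers":1}]'
python3 st.py
```

```text
t: 6.15
tcp_pos: [0.5699, -0.0243, 0.2983]
tool_rot: [0.731, 0.683, -0.0, -0.0]
force: [-0.5, 0.1, 0.5]
finger_gap: 0.999
gripper_force: 0.0
t 6.15 stage xy [-0.0281 -0.1332] z 0.29833369792382486 toolx angle in stage deg 90.1210402372327 
tilt axes needed (tool rotvec to point down) [-0.0001  0.      0.    ] tool z world [-0.0001 -0.     -1.    ] q6 -0.17045695773294595 F [-0.5034  0.0749  0.518 ]
```

```bash
python3 -m crank '[{"dp":[0,0,0.068],"delta_rot":[0,0,0],"fingers":1},{"dp":[0,0,0.068],"delta_rot":[0,0,0],"fingers":1},{"dp":[0,0,0.068],"delta_rot":[0,0,0],"fingers":1},{"dp":[0,0,0.068],"delta_rot":[0,0,0],"fingers":1},{"dp":[0,0,0.068],"delta_rot":[0,0,0],"fingers":1},{"dp":[0,0,0.012],"delta_rot":[0,0,0],"fingers":1},{"dp":[0,0,0.008],"delta_rot":[0,0,0],"fingers":1},{"dp":[0,0,0],"delta_rot":[0,0,0],"fingers":1},{"dp":[0,0,0],"delta_rot":[0,0,0],"fingers":1}]'
python3 - <<'E'
from h import *
snap('wrist','w2.png')
E
```

```text
t: 6.9
tcp_pos: [0.5708, -0.0218, 0.1199]
tool_rot: [0.73, 0.684, 0.001, 0.001]
force: [-0.2, -0.1, -1.1]
finger_gap: 0.999
gripper_force: 0.0
```

View pics/w2.png

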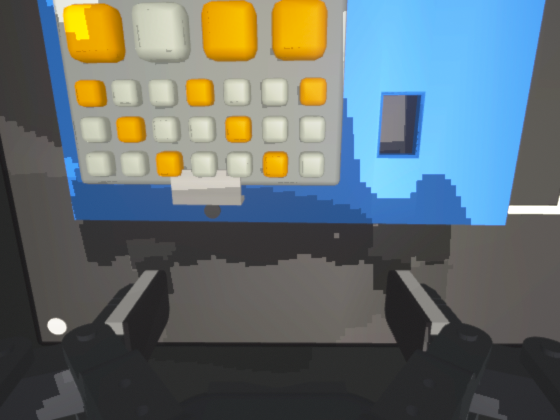

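The view shows the right edge as a straight line at row 222, with both fingers clear of it on the stage side.

```bash
python3 -m crank '[{"dp":[0,0,0.003],"delta_rot":[0,0,0],"fingers":1},{"dp":[0,0,0.003],"delta_rot":[0,0,0],"fingers":1},{"dp":[0,0,0.003],"delta_rot":[0,0,0],"fingers":1},{"dp":[0,0,0.002],"delta_rot":[0,0,0],"fingers":1},{"dp":[0,0,0],"delta_rot":[0,0,0],"fingers":1}]';python3 -m crank '[{"dp":[0,0,0.002],"delta_rot":[0,0,0],"fingers":1},{"dp":[0,0,0],"delta_rot":[0,0,0],"fingers":1}]';python3 -m crank '[{"dp":[0,0,0.002],"delta_rot":[0,0,0],"fingers":1},{"dp":[0,0,0],"delta_rot":[0,0,0],"fingers":1}]'
```

```text
t: 7.37
tcp_pos: [0.5696, -0.0221, 0.1128]
tool_rot: [0.73, 0.684, -0.0, -0.0]
force: [0.1, -0.1, 0.2]
finger_gap: 0.999
gripper_force: 0.0
t: 7.53
tcp_pos: [0.5696, -0.022, 0.1115]
tool_rot: [0.73, 0.684, -0.0, -0.0]
force: [0.2, -0.5, -0.8]
finger_gap: 0.999
gripper_force: 0.0
t: 7.7
tcp_pos: [0.5696, -0.022, 0.1105]
tool_rot: [0.73, 0.684, -0.0, -0.0]
force: [0.0, -0.1, -0.1]
finger_gap: 1.001
gripper_force: 0.0
```

```bash
python3 -m crank '[{"dp":[0.008,0,0],"delta_rot":[0,0,0],"fingers":1},{"dp":[0.008,0,0],"delta_rot":[0,0,0],"fingers":1},{"dp":[0.008,0,0],"delta_rot":[0,0,0],"fingers":1},{"dp":[0.006,0,0],"delta_rot":[0,0,0],"fingers":1},{"dp":[0.004,0,0],"delta_rot":[0,0,0],"fingers":1},{"dp":[0,0,0],"delta_rot":[0,0,0],"fingers":1}]';python3 -m crank '[{"dp":[0.004,0,0],"delta_rot":[0,0,0],"fingers":1},{"dp":[0.004,0,0],"delta_rot":[0,0,0],"fingers":1},{"dp":[0,0,0],"delta_rot":[0,0,0],"fingers":1}]';python3 st.py
python3 - <<'E'
from h import *
snap('wrist','w3.png')
E
```

```text
t: 8.2
tcp_pos: [0.5707, -0.0045, 0.1107]
tool_rot: [0.73, 0.684, -0.0, -0.0]
force: [0.2, 0.6, -0.0]
finger_gap: 0.998
gripper_force: 0.0
t: 8.45
tcp_pos: [0.571, -0.0011, 0.1107]
tool_rot: [0.73, 0.684, -0.0, -0.0]
force: [-0.9, -2.0, -0.4]
finger_gap: 1.001
gripper_force: 0.7
t 8.45 stage xy [-0.0286 -0.11  ] z 0.1107338466992373 toolx angle in stage deg 90.27566560679085 
tilt axes needed (tool rotvec to point down) [-0.0006  0.0004  0.    ] tool z world [-0.0006 -0.0004 -1.    ] q6 -0.13160224923368205 F [-0.8507 -2.0276 -0.3651]
```

View pics/w3.png

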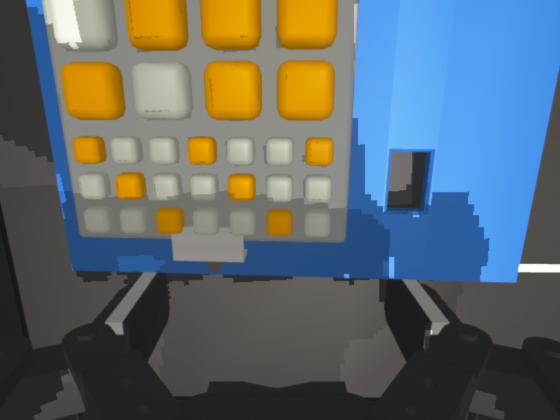

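Both fingers have just met the right edge, at (150,272) near and (410,279) far. The slot is at (410,181), and the L arm at (540,268).

```bash
cat > stg.py <<'E'
from h import *
seat=np.array([.6073,.1066]); yw=-.070; S=np.array([[np.cos(yw),-np.sin(yw)],[np.sin(yw),np.cos(yw)]])
def st(c,uv,z): return ((ray(c,uv,z)[:,:2]-seat)@S*1000).round(1)
E
python3 - <<'E'
from stg import *
c=manip.camera_model('wrist')
print('L arm outer (expect y -101.5)',st(c,[(525,271),(555,271)],.05))
print('edge near/far',st(c,[(74,271)],.055),st(c,[(518,282)],.0655))
print('edge lower',st(c,[(410,279)],.0575+.005))
print('slot top rim',st(c,[(388,150),(434,150),(386,211),(430,212)],.0625))
E
```

```text
L arm outer (expect y -101.5) [[  66.5 -101.2]
 [  78.1 -101.1]]
edge near/far [[-105.5  -99.4]] [[ 53.4 -97.8]]
edge lower [[ 17.3 -98.4]]
slot top rim [[  5.5 -53. ]
 [ 20.1 -53. ]
 [  6.6 -73.3]
 [ 21.3 -73.6]]
```

```bash
python3 -m crank '[{"dp":[0.0035,0,0],"delta_rot":[0,0,0],"fingers":1},{"dp":[0.0035,0,0],"delta_rot":[0,0,0],"fingers":1},{"dp":[0,0,0],"delta_rot":[0,0,0],"fingers":1},{"dp":[0,0,0],"delta_rot":[0,0,0],"fingers":1}]';python3 st.py
python3 - <<'E'
from stg import *
c,im,d=snap('wrist','w4.png')
h=cv2.cvtColor(im,cv2.COLOR_RGB2HSV); m=cv2.inRange(h,(100,120,40),(122,255,255))
for u in (100,280,330,500):
    print(u,np.nonzero(m[:,u])[0].max())
E
```

```text
t: 8.83
tcp_pos: [0.5714, 0.0025, 0.1107]
tool_rot: [0.73, 0.684, -0.0, -0.0]
force: [-0.0, -1.4, -0.0]
finger_gap: 1.002
gripper_force: 0.8
t 8.8333 stage xy [-0.0286 -0.1063] z 0.11073392612427402 toolx angle in stage deg 90.25074233762945 
tilt axes needed (tool rotvec to point down) [-0.0003 -0.     -0.    ] tool z world [-0.0003  0.     -1.    ] q6 -0.12544121253612464 F [-0.0032 -1.4258 -0.04  ]
100 270
280 275
330 276
500 282
```

```bash
python3 -m crank '[{"dp":[-0.025,0,0],"delta_rot":[0,0,0],"fingers":1},{"dp":[-0.025,0,0],"delta_rot":[0,0,0],"fingers":1},{"dp":[0,0,-0.06],"delta_rot":[0,0,0],"fingers":1},{"dp":[0,0,-0.06],"delta_rot":[0,0,0],"fingers":1},{"dp":[0,0,-0.03],"delta_rot":[0,0,0],"fingers":1},{"dp":[0.066,-0.0535,0],"delta_rot":[0,0,-0.01918],"fingers":1},{"dp":[0,0,0],"delta_rot":[0,0,-0.01918],"fingers":1},{"dp":[0,0,0],"delta_rot":[0,0,-0.01918],"fingers":1},{"dp":[0,0,0],"delta_rot":[0,0,-0.01918],"fingers":1},{"dp":[0,0,0],"delta_rot":[0,0,-0.01918],"fingers":1},{"dp":[0,0,0],"delta_rot":[0,0,-0.01918],"fingers":1},{"dp":[0,0,0],"delta_rot":[0,0,-0.01918],"fingers":1}]';python3 -m crank '[{"dp":[0,0,0],"delta_rot":[0,0,-0.01918],"fingers":1},{"dp":[0,0,0],"delta_rot":[0,0,-0.01918],"fingers":1},{"dp":[0,0,0],"delta_rot":[0,0,-0.01918],"fingers":1},{"dp":[0,0,0],"delta_rot":[0,0,-0.01918],"fingers":1},{"dp":[0,0,0],"delta_rot":[0,0,-0.01918],"fingers":1},{"dp":[0,0,0],"delta_rot":[0,0,-0.01918],"fingers":1},{"dp":[0,0,0],"delta_rot":[0,0,0],"fingers":1},{"dp":[0,0,0],"delta_rot":[0,0,0],"fingers":1}]';python3 st.py
```

```text
t: 9.88
tcp_pos: [0.5456, 0.0104, 0.1858]
tool_rot: [0.384, 0.923, 0.0, -0.0]
force: [0.2, -0.3, 0.6]
finger_gap: 1.004
gripper_force: 0.0
t: 10.55
tcp_pos: [0.5456, 0.0106, 0.1857]
tool_rot: [0.037, 0.999, 0.0, -0.0]
force: [0.1, 0.9, 0.3]
finger_gap: 0.997
gripper_force: 0.0
t 10.55 stage xy [-0.0548 -0.1001] z 0.18572726205744244 toolx angle in stage deg 179.77609022756377 
tilt axes needed (tool rotvec to point down) [ 0.     -0.0005  0.    ] tool z world [-0.0005  0.0001 -1.    ] q6 -1.6822220329736195 F [0.1044 0.9046 0.3289]
```

```bash
python3 -m crank '[{"dp":[0.0415,0.05,0],"delta_rot":[0,0,0],"fingers":1},{"dp":[0.0415,0.05,0],"delta_rot":[0,0,0],"fingers":1},{"dp":[0.0415,0.05,0],"delta_rot":[0,0,0],"fingers":1},{"dp":[0.0415,0.05,0],"delta_rot":[0,0,0],"fingers":1},{"dp":[0,0,0],"delta_rot":[0,0,0],"fingers":1},{"dp":[0,0,0],"delta_rot":[0,0,0],"fingers":1}]';python3 st.py
python3 - <<'E'
from stg import *
from meas import line_rect
c,im,d=snap('wrist','w5.png')
q,P=line_rect(c,im,.055,.0655); print(q); print(st(c,q[q[:,1]<200],.055),st(c,q[q[:,1]>200],.0655))
E
```

```text
t: 11.05
tcp_pos: [0.4686, 0.1179, 0.1858]
tool_rot: [0.035, 0.999, -0.0, -0.001]
force: [0.7, -0.2, 0.2]
finger_gap: 1.001
gripper_force: 0.0
t 11.05 stage xy [-0.1392  0.0016] z 0.18583607494795804 toolx angle in stage deg 180.0417860579285 
tilt axes needed (tool rotvec to point down) [-0.0002 -0.0014 -0.    ] tool z world [-0.0014 -0.0001 -1.    ] q6 -1.4866867212853039 F [ 0.725  -0.2356  0.1678]
[[387. 295.]
 [167. 297.]
 [167. 280.]
 [387. 279.]]
[] [[-104.4   65.3]
 [-103.1  -61.7]
 [-113.9  -60.8]
 [-114.5   64.4]]
```

View pics/w5.png

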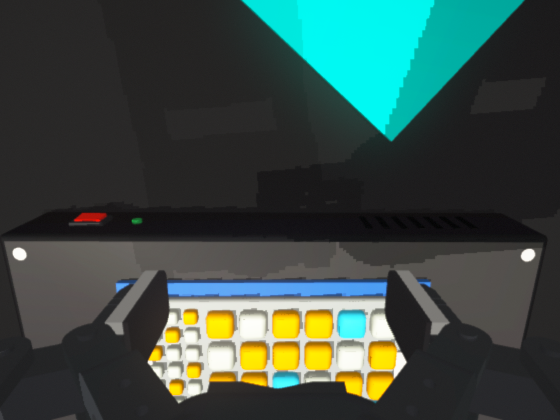

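The near edge runs straight at row 281, from (118,282) to (430,282). The fingers hang just short of it, over the stage's near strip.

```bash
python3 - <<'E'
from stg import *
c=manip.camera_model('wrist'); print(st(c,[(118,282),(430,281)],.055), 'dots',st(c,[(20,254),(528,255)],.05))
E
python3 -m crank '[{"dp":[0,0,0.05],"delta_rot":[0,0,0],"fingers":1},{"dp":[0,0,0.05],"delta_rot":[0,0,0],"fingers":1},{"dp":[0,0,0.04],"delta_rot":[0,0,0],"fingers":1},{"dp":[0,0,0],"delta_rot":[0,0,0],"fingers":1},{"dp":[0,0,0],"delta_rot":[0,0,0],"fingers":1}]';python3 -m crank '[{"dp":[0,0,0.006],"delta_rot":[0,0,0],"fingers":1},{"dp":[0,0,0.003],"delta_rot":[0,0,0],"fingers":1},{"dp":[0,0,0],"delta_rot":[0,0,0],"fingers":1}]';python3 st.py
```

```text
[[-105.4  -94.6]
 [-105.9   93.3]] dots [[-121.6 -153.9]
 [-120.6  152.7]]
t: 11.52
tcp_pos: [0.4704, 0.116, 0.1151]
tool_rot: [0.036, 0.999, -0.0, -0.001]
force: [-0.2, -0.6, -0.4]
finger_gap: 0.999
gripper_force: 0.0
t: 11.77
tcp_pos: [0.4705, 0.1168, 0.112]
tool_rot: [0.035, 0.999, -0.0, 0.001]
force: [0.3, -0.0, -0.0]
finger_gap: 1.002
gripper_force: 0.0
t 11.7667 stage xy [-0.1372  0.0006] z 0.11200159209246058 toolx angle in stage deg 179.98617782952263 
tilt axes needed (tool rotvec to point down) [0.     0.0015 0.    ] tool z world [ 0.0015 -0.0001 -1.    ] q6 -1.4880909863639855 F [ 0.2819 -0.0017 -0.0346]
```

```bash
python3 -m crank '[{"dp":[-0.01,0,0],"delta_rot":[0,0,0],"fingers":1},{"dp":[-0.01,0,0],"delta_rot":[0,0,0],"fingers":1},{"dp":[-0.01,0,0],"delta_rot":[0,0,0],"fingers":1},{"dp":[-0.008,0,0],"delta_rot":[0,0,0],"fingers":1},{"dp":[-0.006,0,0],"delta_rot":[0,0,0],"fingers":1},{"dp":[-0.006,0,0],"delta_rot":[0,0,0],"fingers":1}]';python3 st.py;python3 -m crank '[{"dp":[-0.006,0,0],"delta_rot":[0,0,0],"fingers":1},{"dp":[-0.006,0,0],"delta_rot":[0,0,0],"fingers":1},{"dp":[-0.006,0,0],"delta_rot":[0,0,0],"fingers":1},{"dp":[-0.006,0,0],"delta_rot":[0,0,0],"fingers":1},{"dp":[0,0,0],"delta_rot":[0,0,0],"fingers":1}]';python3 st.py
python3 - <<'E'
from stg import *
snap('wrist','w6.png'); c,im,d=snap('top','t6.png')
cv2.imwrite('pics/t6c.png',cv2.resize(im[140:240,190:310,::-1],None,fx=6,fy=6,interpolation=cv2.INTER_CUBIC))
E
```

```text
t: 12.27
tcp_pos: [0.4932, 0.1154, 0.111]
tool_rot: [0.035, 0.999, -0.0, -0.003]
force: [-3.4, 0.5, 1.1]
finger_gap: 1.0
gripper_force: 1.8
t 12.2667 stage xy [-0.1145  0.0008] z 0.11104505664188 toolx angle in stage deg 180.036922931452 
tilt axes needed (tool rotvec to point down) [-0.0004 -0.0052 -0.    ] tool z world [-0.0052 -0.     -1.    ] q6 -1.492600663407563 F [-3.4144  0.4788  1.1139]
t: 12.68
tcp_pos: [0.5078, 0.1143, 0.1112]
tool_rot: [0.035, 0.999, -0.0, 0.001]
force: [-1.8, -0.6, 0.3]
finger_gap: 1.001
gripper_force: 0.8
t 12.6833 stage xy [-0.0997  0.0008] z 0.11115801151795628 toolx angle in stage deg 180.00992144838426 
tilt axes needed (tool rotvec to point down) [-0.      0.0014  0.    ] tool z world [ 0.0014 -0.0001 -1.    ] q6 -1.4941873743492167 F [-1.832  -0.6067  0.3362]
```

View pics/w6.png

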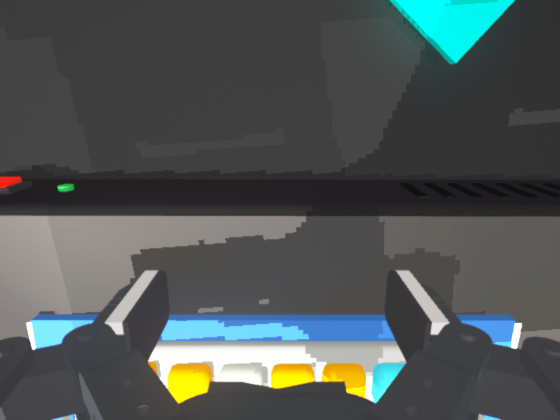

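The near edge sits squarely against both fingers at row 317, with corners at (33,318) and (515,318).

```bash
python3 - <<'E'
from stg import *
c=manip.camera_model('wrist'); print(st(c,[(33,317),(515,317)],.055))
E
python3 -m crank '[{"dp":[-0.005,0,0],"delta_rot":[0,0,0],"fingers":1},{"dp":[-0.005,0,0],"delta_rot":[0,0,0],"fingers":1},{"dp":[-0.002,0,0],"delta_rot":[0,0,0],"fingers":1},{"dp":[0,0,0],"delta_rot":[0,0,0],"fingers":1}]';python3 st.py
python3 - <<'E'
from stg import *
c,im,d=snap('wrist','w7.png'); h=cv2.cvtColor(im,cv2.COLOR_RGB2HSV); m=cv2.inRange(h,(100,120,40),(122,255,255))
r=[np.nonzero(m[:,u])[0].min() for u in (180,280,370)]; xs=np.nonzero(m[r[1]:r[1]+5].any(0))[0]; print(r,xs.min(),xs.max(),st(c,[(xs.min(),r[1]),(xs.max(),r[1])],.055))
E
```

```text
[[-91.6 -94.1]
 [-91.4  93.7]]
t: 13.12
tcp_pos: [0.5137, 0.114, 0.1114]
tool_rot: [0.035, 0.999, -0.0, 0.001]
force: [0.1, -1.2, 0.4]
finger_gap: 1.0
gripper_force: 0.0
t 13.1167 stage xy [-0.0939  0.0008] z 0.11135832125778211 toolx angle in stage deg 180.0227981151868 
tilt axes needed (tool rotvec to point down) [0.     0.0019 0.    ] tool z world [ 0.0019 -0.0001 -1.    ] q6 -1.495157313960006 F [ 0.1312 -1.2287  0.3771]
[np.int64(317), np.int64(317), np.int64(317)] 35 511 [[-85.6 -93.3]
 [-85.5  92.3]]
```

```bash
python3 -m crank '[{"dp":[-0.004,0,0],"delta_rot":[0,0,0],"fingers":1},{"dp":[-0.003,0,0],"delta_rot":[0,0,0],"fingers":1},{"dp":[0,0,0],"delta_rot":[0,0,0],"fingers":1}]';python3 -m crank '[{"dp":[-0.003,0,0],"delta_rot":[0,0,0],"fingers":1},{"dp":[0,0,0],"delta_rot":[0,0,0],"fingers":1},{"dp":[0,0,0],"delta_rot":[0,0,0],"fingers":1}]';python3 st.py
python3 - <<'E'
from stg import *
c,im,d=snap('wrist','w8.png'); h=cv2.cvtColor(im,cv2.COLOR_RGB2HSV); m=cv2.inRange(h,(100,120,40),(122,255,255))
r=[np.nonzero(m[:,u])[0].min() for u in (180,280,370)]; xs=np.nonzero(m[r[1]:r[1]+5].any(0))[0]; print(r,xs.min(),xs.max(),st(c,[(xs.min(),r[1]),(xs.max(),r[1])],.055))
E
```

```text
t: 13.42
tcp_pos: [0.5163, 0.1138, 0.1113]
tool_rot: [0.035, 0.999, -0.0, -0.0]
force: [-0.8, 0.1, 0.4]
finger_gap: 1.001
gripper_force: 0.7
t: 13.67
tcp_pos: [0.5168, 0.1137, 0.1112]
tool_rot: [0.035, 0.999, -0.0, -0.001]
force: [-3.8, 0.6, 2.3]
finger_gap: 0.997
gripper_force: 1.8
t 13.6667 stage xy [-0.0908  0.0008] z 0.11117686836099291 toolx angle in stage deg 180.0249166594106 
tilt axes needed (tool rotvec to point down) [-0.0003 -0.0024 -0.    ] tool z world [-0.0024 -0.0001 -1.    ] q6 -1.4957864198926296 F [-3.7561  0.6228  2.3299]
[np.int64(314), np.int64(314), np.int64(314)] 34 512 [[-84.1 -93.4]
 [-84.   92.2]]
```

```bash
python3 -m crank '[{"dp":[0.03,0,0],"delta_rot":[0,0,0],"fingers":1},{"dp":[0,0,-0.07],"delta_rot":[0,0,0],"fingers":1},{"dp":[0,0,-0.08],"delta_rot":[0,0,0],"fingers":1},{"dp":[0,0,-0.08],"delta_rot":[0,0,0],"fingers":1},{"dp":[-0.06,0,-0.05],"delta_rot":[0,0,0],"fingers":1},{"dp":[-0.06,0,0],"delta_rot":[0,0,0],"fingers":1},{"dp":[0,0,0],"delta_rot":[0,0,0],"fingers":1},{"dp":[0,0,0],"delta_rot":[0,0,0],"fingers":1}]';python3 st.py
python3 - <<'E'
from stg import *
c,im,d=snap('wrist','w9.png'); np.save('pics/w9c.npy',c,allow_pickle=True)
cv2.imwrite('pics/w9v.png',cv2.resize(im[60:360,60:460,::-1],None,fx=2,fy=2,interpolation=cv2.INTER_CUBIC))
E
```

```text
t: 14.38
tcp_pos: [0.5652, 0.1102, 0.2521]
tool_rot: [0.035, 0.999, -0.0, 0.003]
force: [-1.4, -0.3, -1.0]
finger_gap: 1.0
gripper_force: 0.0
t 14.3833 stage xy [-0.0423  0.0006] z 0.25214475157208255 toolx angle in stage deg 179.99217696876076 
tilt axes needed (tool rotvec to point down) [0.0001 0.0051 0.    ] tool z world [ 0.0051 -0.0002 -1.    ] q6 -1.5019068364367258 F [-1.3776 -0.3299 -0.9679]
```

View pics/w9v.png

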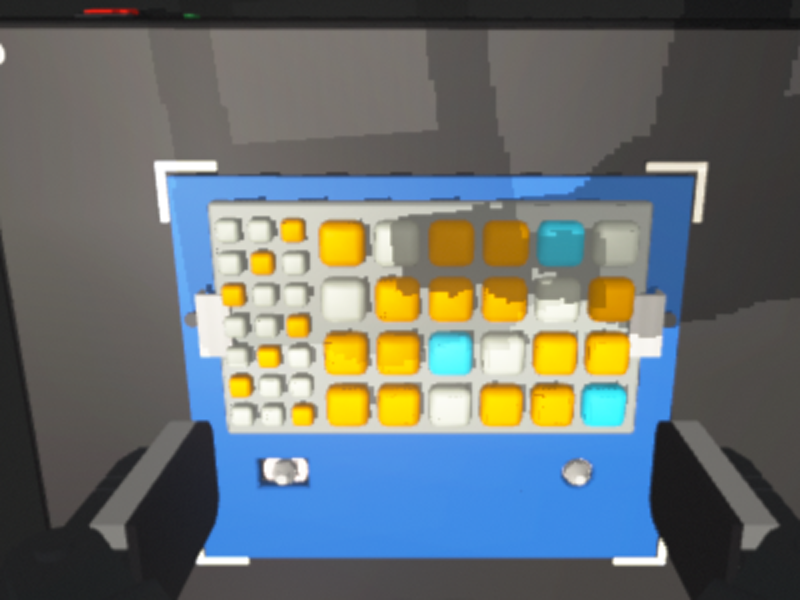

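Both pins stand in the slot at (285,471) and in the round hole at (577,472), and the outline sits evenly inside the L marks. I'll check flatness with depth.

Run:
```python
from stg import *
c=np.load('pics/w9c.npy',allow_pickle=True).item(); D=np.load('pics/w9.png.npz'); d=D['d']
def P(x,y):
    u,v=60+x/2,60+y/2; u,v=int(u),int(v); k=np.median(d[v-2:v+3,u-2:u+3])
    p=rot(c)@np.array([(u-c['cx'])/c['fx']*k,-(v-c['cy'])/c['fy']*k,-k])+c['origin']; return np.r_[(S.T@(p[:2]-seat))*1000,p[2]*1000].round(1)
for n,xy in dict(stageN=(430,120),stageL=(760,200),stageR=(60,250),stageFar=(430,580),nearL=(680,210),nearR=(190,210),farL=(610,520),farM=(430,520),farR=(250,520)).items(): print(n,P(*xy))
print('pins slot/hole at tip', st(c,[(60+285/2,60+471/2),(60+577/2,60+472/2)],.059))
print('corners',st(c,[(60+170/2,60+176/2),(60+696/2,60+176/2),(60+202/2,60+556/2),(60+658/2,60+556/2)],.055))
print('L outer',st(c,[(60+155/2,60+161/2),(60+708/2,60+162/2),(60+198/2,60+563/2),(60+664/2,60+563/2)],.05))
```

```text
stageN [-100.5   -0.4   50.1]
stageL [-71.5 121.7  49.7]
stageR [ -52.9 -140.1   49.8]
stageFar [94.2 -0.9 49.7]
nearL [-68.6  90.8  54.5]
nearR [-68.9 -88.   54.6]
farL [61.3 74.1 54.3]
farM [61.1 -0.8 54.6]
farR [ 60.9 -75.5  54.8]
pins slot/hole at tip [[ 35.6 -58.6]
 [ 36.2  58.1]]
corners [[-81.3 -93.9]
 [-81.   95.2]
 [ 78.1 -96.9]
 [ 78.3  95.3]]
L outer [[ -86.1 -100.5]
 [ -85.5  100.9]
 [  85.2 -100.8]
 [  85.5  100. ]]
```

```bash
python3 -c "
from station import manip
print(manip.sign_off())"
```

```text
the job is handed in; nothing more can be done
None
```

The carrier is seated: both pins stand in its hole and slot, depth readings show it flat on the stage, and the hand is clear. I signed off at about 14.5 s without getting a verdict. One risk: joint 6 read -2.853 against its -2.85 limit during an early turn.

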